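Fit the stop collar on the clay extruder's plunger rod

TASK

The extruder's plunger has to stop short for the next batch. Take the open stop collar, the one handled piece whose gap is wide enough for the plunger rod, slide it sideways onto the rod between cap and knob, and leave it lying flat on the barrel's cap with the rod inside its bore. Leave the closed ring and the small fork where they lie.

Things in the scene. Friction and masses are not known exactly. Their poses are not given: they have to be found in the camera images.
- collar_eye (a point): Open stop collar, flat on the table: aluminium C, outside 64 mm, bore 42, 24 high, gap 34 wide towards its own +x, wooden handle along its -x. Point: bore centre, 12 above the underside; z up. Handle 16 wide, 16 high, from 45 to 125 behind this point, its centre line 4 above it; grip across it about 95 behind, to clear the knob. Lips beside the gap reach 18 ahead. About 0.14 kg.
- rod_foot (a point): Clay extruder, fixed: upright aluminium barrel on a legged stand (foot 124 mm across). Point: where the vertical plunger rod leaves the flat steel cap (96 across), 140 above the table, on the rod's axis; z up. Rod 14 thick, immovable; 50 of it free between cap and a wooden knob (50 across, 21 high), so the collar goes on only sideways, from any side.
- closed_ring_eye (a point): Bystander like the collar, same size (mm), handle and material, but a closed ring with no gap. Point: centre of its bore, 12 mm above the table; handle along its own -x.
- small_fork_eye (a point): Bystander with the same wooden handle (lying on the table) but a small head 42 mm across, bore 16, gap only 10, too narrow for the rod. Point: centre of its bore, 12 mm above the table; handle along its own -x.
Mind the look-alikes: they are no part of the job. What is shaped like the part that bears collar_eye but orange or turquoise is not meant. What is shaped like the part that bears rod_foot but pink is not meant.

How it is judged:
By the outcome, as a careful person would: the job done as asked, in the order asked, and still so for the second after the job is handed in, with the robot touching nothing.
It also fails if it takes over 38 s, if anything falls off the work surface, if the arm or the gripper's body presses on something with over 40 N, if the wrist force passes 120 N, or if a joint passes its speed limit or range.

ROBOT

A 6-joint arm with a two-finger parallel gripper is mounted at the origin on the work surface. World frame = base frame: x ahead of the robot, y to its left, z up, the work surface at z = 0. Lengths are in m, angles in rad, forces in N, time in s.
With the tool pointing down it reaches from about 0.3 to 0.875 m from the base axis. Payload 6.4 kg.
Tool frame: the origin (TCP) lies midway between the tips of the shut fingers; the grasp point (between the pads) lies 19 mm behind it (grasp_offset is the distance from the TCP to the grasp point, in m); z points along the fingers, y is the line along which they close (so a half turn about z gives the same grasp; the last joint's range is limited). The gripper opens to 85 mm and grips with 20 to 120 N. Pads are 22 mm wide; open, the fingers measure 114 mm over their backs; the gripper's body (76 mm by 85 mm) begins 54 mm behind the grasp point. The pads swing forward as they close: fully open they stand 13 mm farther back than shut.
Start: joints at [-1.475, 0.181, 1.607, -0, 1.354, -0.206], TCP at [0.171, -0.549, 0.231] pointing down, gripper open.
Joint ranges: [-2.99, 2.99], [-0.89, 2.07], [0.3, 2.58], [-1.14, 4.28], [0, 2.63], [-3.12, 3.12]. Speed limits (rad/s): [2.57, 2.57, 3.01, 3.14, 3.14, 3.14].

INTERFACE

Orientations are given as a unit quaternion [w, x, y, z].
In Python, from bench import * gives the robot as it stands. The module is installed in compiled form; this text tells all that it offers.
- The arm moves only by the tool servo_tool, never from a script. Its argument "commands" is text: rows parted by semicolons, each of 7 numbers parted by spaces: the turn, a rotation vector about the tool's x, y, z in rad, then the shift along the tool's x, y, z in mm, then the opening, from 0 (shut) to 1 (fully open). In form: wx wy wz dx dy dz claw; .... A call has 1 to 5 rows; each row shifts and turns the commanded pose from where the row before left it, along the tool's axes as they then stand; what a row does not reach is not made up. A row lasts 1/8 s, in which the tool goes at most 62.5 mm and 10.7 degrees, less where a joint would pass 70% of its speed; a pose out of reach is approached as far as the arm can. A call with a gripper value outside its range is refused whole. The fingers move at their own pace and stop on an object; the grip force is fixed at half the most. Time passes only in rows, so rows that do not move let the fingers close. It gives the time, the measured TCP pose, the force, the opening and the grip force at its end, in the units of the state.
- get_obs(): the state, without advancing time (a new reading comes with each control period).
- camera(name): name is "side" or "top" or "wrist"; returns the picture (384x512x3 uint8, blue, green, red); there is no depth.
- calibration(name): a dict with "fx", "fy", "cx", "cy" (pixels), "k1" (the pictures are not rectified: a ray, as slopes to the right and down, at radius r is drawn at 1 + k1 r^2 times it, then the intrinsics apply), "R" (3x3) and "t" (3): a world point X has camera coordinates R X + t. Camera axes: x right, y down, z forward; pixel columns grow to the right and rows downward; lengths in m; the calibration is good to about 2 mm. A picture is of the moment at which its call begins: read the wrist's pose just before it. calibration takes no time and is no camera call; for the wrist camera it gives the pose at the moment of the call.
- hand_in(): hands the job in; it is judged then, once.
The state is a dict: "time_s": time; "q": joint angles; "dq": joint speeds; "joint_efforts": joint torques, N m; "eef_pos": TCP position; "eef_rot": TCP orientation; "wrist_force": force on the tool from outside, world axes, zero at the start; "torque": the same for the moment, N m; "opening": opening from 0.0 (shut) to 1.0 (fully open); "grasp_force": force on a finger pad.
Only numpy, scipy, OpenCV 4.12 (cv2) and the standard library are available. Lean on these libraries where they do the work, as an engineer would, in place of code of your own. Each camera call takes 0.05 s, during which the arm holds its last target. There are 200 camera calls.

## Working session

There is one attempt and no reset: what is moved stays moved. The work goes in short steps, Python scripts to look and compute and a tool call to move; the robot and the scene stay as the last step left them, time stands still between calls to the robot, and variables do not carry over. Pictures are saved under pics/ and viewed, at most 10 in all, crops included, and the job is handed in when it is done.

Besides the shell and the picture viewer there is one more tool, called after "Emit:" in YAML: its name, and indented under it one key for each argument. servo_tool: Moves the arm, as the interface text tells. Its arguments: {"type":"object","properties":{"commands":{"type":"string"}},"required":["commands"]}

```bash
mkdir -p pics
cat > h.py <<'E'
from bench import *
import numpy as np, cv2
def ray(c,u,v):
    K=np.array([[c["fx"],0,c["cx"]],[0,c["fy"],c["cy"]],[0,0,1.]])
    p=cv2.undistortPoints(np.array([[[u,v]]],float),K,np.array([c["k1"],0,0,0.]))[0,0]
    R=np.array(c["R"]);t=np.array(c["t"])
    return -R.T@t, R.T@np.array([p[0],p[1],1.])
def at(c,u,v,z):
    o,d=ray(c,u,v); return o+d*(z-o[2])/d[2]
def proj(c,X):
    K=np.array([[c["fx"],0,c["cx"]],[0,c["fy"],c["cy"]],[0,0,1.]])
    R=np.array(c["R"])
    return cv2.projectPoints(np.array(X,float).reshape(-1,3),cv2.Rodrigues(R)[0],np.array(c["t"],float),K,np.array([c["k1"],0,0,0.]))[0][:,0]
E
python3 - <<'E'
from h import *
a=camera("top");b=camera("side")
cv2.imwrite("pics/top.png",cv2.resize(a,(800,600)));cv2.imwrite("pics/side.png",cv2.resize(b,(800,600)))
print(calibration("top"),calibration("side"),get_obs())
E
```

```text
{'fx': 460.8378350059972, 'fy': 460.8378350059972, 'cx': 252.8539907638014, 'cy': 191.20708473741817, 'k1': -0.17673253623427987, 'R': array([[-2.98045355e-02, -9.99548560e-01, -3.79025040e-03],
       [-9.92932673e-01,  3.00426316e-02, -1.14813529e-01],
       [ 1.14875567e-01,  3.41499549e-04, -9.93379830e-01]]), 't': array([-0.05721557,  0.52254943,  1.4494282 ])} {'fx': 480.3581016531562, 'fy': 480.3581016531562, 'cx': 260.90433247908294, 'cy': 187.3448556531967, 'k1': -0.13790043300538057, 'R': array([[ 0.99613207, -0.08531855, -0.02101513],
       [-0.06777755, -0.59386155, -0.80170734],
       [ 0.05592043,  0.80003075, -0.59734722]]), 't': array([-0.47119738,  0.08507735,  1.42163952])} {'time_s': 0.1, 'q': array([-1.47531458e+00,  1.81447246e-01,  1.60786769e+00, -1.52694954e-05,
        1.35383299e+00, -2.06331349e-01]), 'dq': array([-0.00027553, -0.00069015, -0.00147819, -0.00043201,  0.00068367,
        0.00062039]), 'joint_efforts': array([ 4.62032986e-04, -4.45877230e+01, -3.52237272e+01, -1.77898091e-04,
        4.19301432e-03, -1.23547913e-06]), 'eef_pos': array([ 0.17086736, -0.54851717,  0.23050471]), 'eef_rot': array([-7.76853215e-04,  9.88634652e-01,  1.50336023e-01,  3.56351387e-05]), 'wrist_force': array([-0.35274991,  0.67069723, -0.04675096]), 'torque': array([ 0.05475306,  0.00611086, -0.006404  ]), 'grasp_force': 0.0, 'opening': 1.0012105291148623}
```

View pics/top.png

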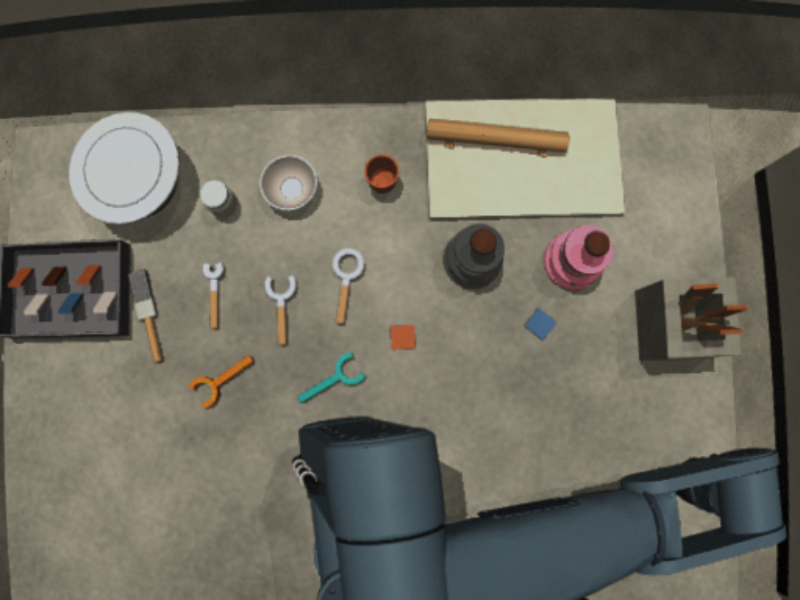

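View pics/side.png

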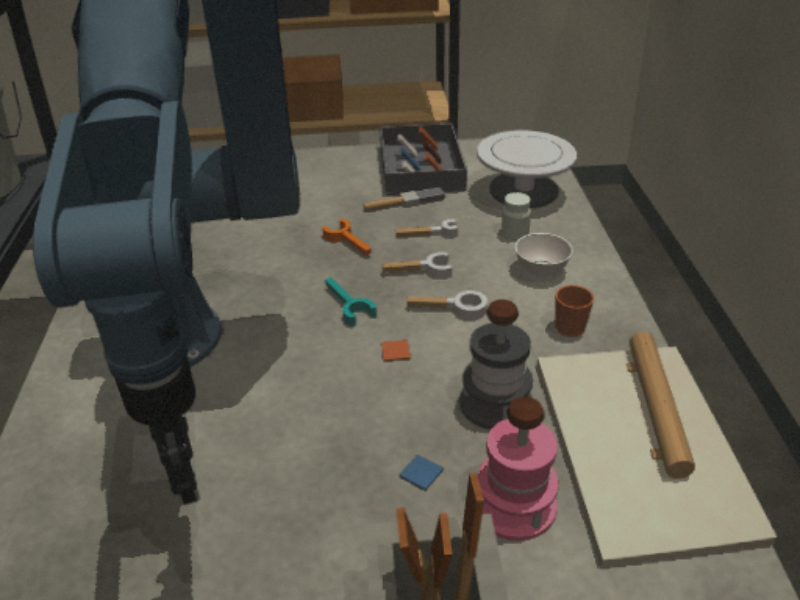

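The top view shows the collar head at about (281,288), its handle end at (283,344) and the gap facing up in the image. The ring is at (348,264), the fork at (213,270) and the dark extruder's knob at (483,240). In the side view the extruder's knob is at (502,311).

Run:
```python
from h import *
c=calibration("top");s=calibration("side")
f=lambda u,v,z,c=c:at(c,u*.64,v*.64,z).round(4)
print("head",f(281,288,.024),"hend",f(283,344,.024),"hstart",f(281,306,.024))
print("ring",f(348,264,.024),"fork",f(213,270,.024))
k=f(483,240,.211); print("knob top",k,"side knob",f(502,311,.200,s))
print("proj rodfoot side(800)",proj(s,[[k[0],k[1],.14],[k[0],k[1],.2]])/.64)
a=cv2.imread("pics/top.png")
cv2.imwrite("pics/c.png",cv2.resize(np.hstack([a[220:370,180:380],a[200:350,400:600]]),(800,300),interpolation=cv2.INTER_CUBIC))
```

```text
head [0.5509 0.1633 0.024 ] hend [0.4345 0.1607 0.024 ] hstart [0.5133 0.1637 0.024 ]
ring [0.5969 0.0227 0.024 ] fork [0.5936 0.3074 0.024 ]
knob top [ 0.6027 -0.2365  0.211 ] side knob [ 0.6009 -0.2422  0.2   ]
proj rodfoot side(800) [[500.3458803  338.58252292]
 [502.45383589 308.618568  ]]
```

View pics/c.png

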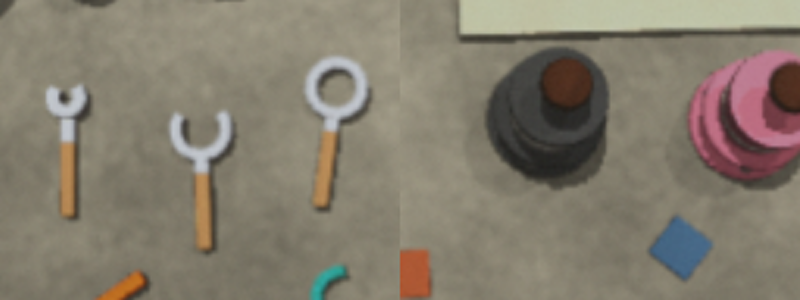

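The crop agrees: the collar's C opens away from the robot at yaw of about +1.5°, its head centre is near (0.557,0.163) and its handle end near (0.434,0.161). The rod is at about (0.602,-0.239), and top and side views agree to about 6 mm. I'll move over the handle.

Emit:
servo_tool:
  commands: "0 0 0.14 30 -45 0 1;0 0 0.14 30 -45 0 1;0 0 0 30 -50 0 1;0 0 0 30 -50 0 1;0 0 0 30 -50 0 1"

```text
time_s: 0.72
eef_pos: [0.2957, -0.2941, 0.231]
eef_rot: [-0.0, 1.0, 0.011, 0.0]
wrist_force: [0.2, -0.5, 1.4]
opening: 1.002
grasp_force: 0.0
```

Emit:
servo_tool:
  commands: "0 0 0 25 -55 0 1;0 0 0 25 -55 0 1;0 0 0 20 -55 0 1;0 0 0 10 -55 0 1;0 0 0 0 -55 0 1"

```text
time_s: 1.35
eef_pos: [0.3692, -0.0174, 0.2312]
eef_rot: [-0.0, 1.0, 0.011, 0.0]
wrist_force: [0.1, 0.8, 0.6]
opening: 1.002
grasp_force: 0.0
```

Emit:
servo_tool:
  commands: "0 0 0 24 -44 -10 1;0 0 0 24 -44 -10 1;0 0 0 24 -44 -10 1;0 0 0 24 -44 -10 1;0 0 0 0 0 0 1"

```text
time_s: 1.98
eef_pos: [0.4622, 0.1613, 0.2714]
eef_rot: [-0.0, 1.0, 0.013, 0.0]
wrist_force: [-0.2, -0.5, -0.0]
opening: 1.0
grasp_force: 0.0
```

Run:
```python
from h import *
c=calibration("wrist");a=camera("wrist")
print(get_obs()["eef_pos"],c)
cv2.imwrite("pics/w1.png",cv2.resize(a,(800,600)))
print(proj(c,[[.557,.163,.024],[.434,.161,.024]])/.64)
import pickle;pickle.dump(c,open("c1.pkl","wb"))
```

```text
[0.46127508 0.15984862 0.27084198] {'fx': 264.3318105453481, 'fy': 264.3318105453481, 'cx': 260.4208678591295, 'cy': 194.9060240090422, 'k1': 0.004600749979867644, 'R': array([[ 0.02681727, -0.999639  , -0.00164368],
       [-0.95057638, -0.02600981,  0.30939948],
       [-0.30933054, -0.00673481, -0.95093073]]), 't': array([0.14886892, 0.39111572, 0.56145571])}
[[407.84172132 151.59235062]
 [406.42247143 285.9055622 ]]
```

View pics/w1.png

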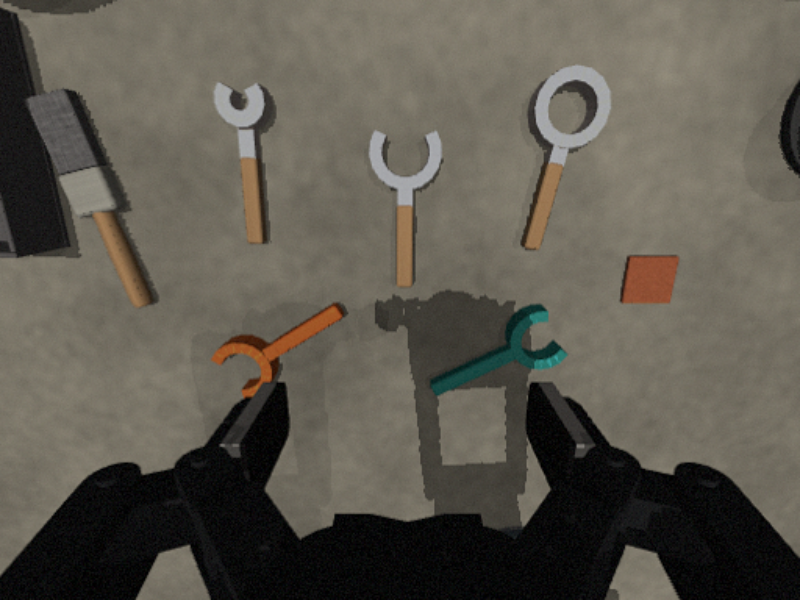

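The wrist view shows the collar's outer edges at columns 369 to 442. Its lip tips are at (378,133) and (433,133), and the handle runs from (405,205) to its end at (404,286).

Run:
```python
from h import *
import pickle;c=pickle.load(open("c1.pkl","rb"))
for p in [(369,153),(442,153),(378,131),(433,131),(405,190),(404.5,205),(404,286)]: print(p,at(c,p[0]*.64,p[1]*.64,.024).round(4))
```

```text
(369, 153) [0.5549 0.1973 0.024 ]
(442, 153) [0.5566 0.1328 0.024 ]
(378, 131) [0.5731 0.1894 0.024 ]
(433, 131) [0.5744 0.1416 0.024 ]
(405, 190) [0.5242 0.1647 0.024 ]
(404.5, 205) [0.5109 0.1648 0.024 ]
(404, 286) [0.4338 0.1634 0.024 ]
```

Emit:
servo_tool:
  commands: "0 0 0.012 0 -3 50 1;0 0 0 0 0 50 1;0 0 0 0 0 50 1;0 0 0 0 0 50 1;0 0 0 0 0 40 1"

```text
time_s: 2.65
eef_pos: [0.4596, 0.1603, 0.0292]
eef_rot: [0.0, 1.0, 0.004, -0.001]
wrist_force: [0.4, -0.2, -0.0]
opening: 1.001
grasp_force: 0.0
```

Emit:
servo_tool:
  commands: "0 0 0 0 0 20 1;0 0 0 0 0 6 1;0 0 0 0 0 0 1"

```text
time_s: 3.02
eef_pos: [0.4612, 0.1611, 0.0055]
eef_rot: [0.0, 1.0, 0.004, -0.0]
wrist_force: [-0.4, 0.5, 0.3]
opening: 0.998
grasp_force: 0.0
```

Emit:
servo_tool:
  commands: "0 0 0 1 -3 1 1;0 0 0 0 0 0 0;0 0 0 0 0 0 0;0 0 0 0 0 0 0;0 0 0 0 0 0 0"

```text
time_s: 3.65
eef_pos: [0.4623, 0.1648, 0.0044]
eef_rot: [-0.0, 1.0, 0.005, 0.0]
wrist_force: [-0.9, 0.1, 2.0]
opening: 0.168
grasp_force: 62.7
```

Emit:
servo_tool:
  commands: "0 0 0 0 0 0 0;0 0 0 0 0 0 0;0 0 0 0 0 0 0"

```text
time_s: 4.03
eef_pos: [0.4623, 0.1648, 0.0043]
eef_rot: [-0.0, 1.0, 0.005, -0.0]
wrist_force: [-1.5, 0.0, 2.9]
opening: 0.172
grasp_force: 62.7
```

Emit:
servo_tool:
  commands: "0 0 0 0 0 -30 0;0 0 0 -5 0 -40 0;0 0 0 -10 10 -40 0;0 0 0 -10 35 -30 0;0 0 0 -10 40 -12 0"

```text
time_s: 4.65
eef_pos: [0.4286, 0.0788, 0.158]
eef_rot: [0.0, 1.0, 0.006, 0.001]
wrist_force: [0.7, -0.3, -1.5]
opening: 0.169
grasp_force: 62.3
```

Emit:
servo_tool:
  commands: "0 0 0 -10 45 0 0;0 0 0 -10 45 0 0;0 0 0 0 45 0 0;0 0 0 0 45 0 0;0 0 0 0 45 0 0"

```text
time_s: 5.28
eef_pos: [0.4098, -0.1471, 0.156]
eef_rot: [-0.0, 1.0, 0.005, -0.0]
wrist_force: [0.6, 0.3, -1.7]
opening: 0.17
grasp_force: 62.3
```

Emit:
servo_tool:
  commands: "0 0 0 0 45 0 0;0 0 0 0 30 0 0;0 0 0 0 20 0 0;0 0 0 0 0 0 0;0 0 0 0 0 0 0"

```text
time_s: 5.9
eef_pos: [0.411, -0.2397, 0.1559]
eef_rot: [-0.001, 1.0, 0.005, -0.0]
wrist_force: [-0.3, -0.2, -1.8]
opening: 0.171
grasp_force: 62.3
```

Run:
```python
from h import *
import pickle
o=get_obs();c=calibration("wrist");a=camera("wrist");s=camera("side");t=camera("top")
print(o["eef_pos"],o["eef_rot"],o["grasp_force"])
pickle.dump(c,open("c2.pkl","wb"))
for n,i in (("w2",a),("s2",s),("t2",t)): cv2.imwrite(f"pics/{n}.png",i)
cv2.imwrite("pics/w2v.png",cv2.resize(a,(800,600)))
cs=calibration("side");p=o["eef_pos"]
print(proj(cs,[p,p+[.095,0,.008],[.602,-.239,.14],[.602,-.239,.19]]))
x=s[150:270,220:380]; y=t[110:230,230:390]
cv2.imwrite("pics/st2.png",np.hstack([cv2.resize(i,(400,300),interpolation=cv2.INTER_CUBIC) for i in (x,y)]))
```

```text
[ 0.41101149 -0.23968628  0.1558693 ] [-5.86431832e-04  9.99986742e-01  5.10125783e-03 -3.85542772e-04] 62.287505865097046
[[242.44520671 218.21888575]
 [281.53410065 212.89120006]
 [320.12637441 217.36479551]
 [321.24688871 201.45820037]]
```

View pics/w2v.png

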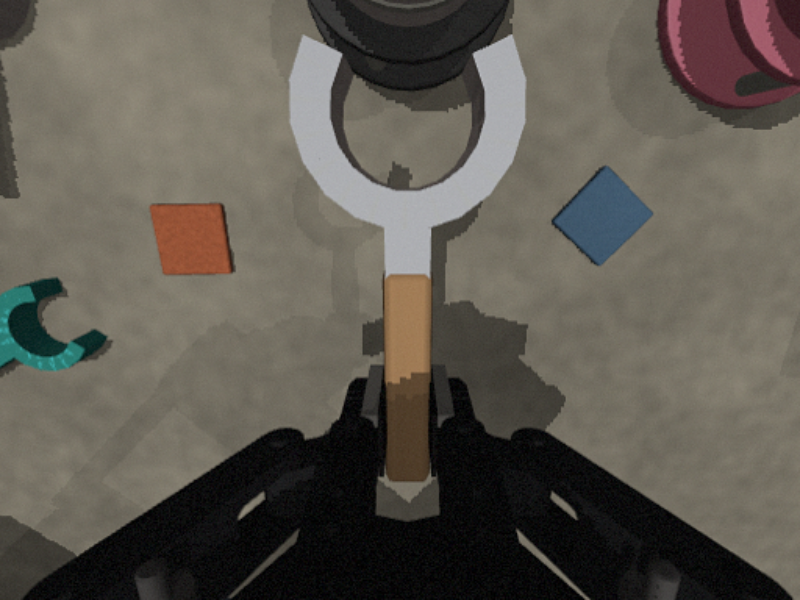

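View pics/st2.png

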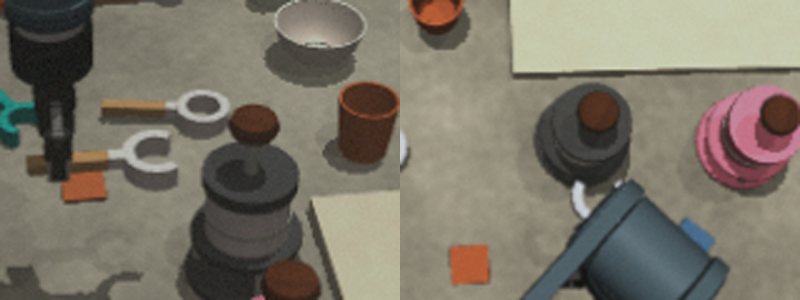

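The wrist view shows the collar held straight, with its centre column at 408 and the extruder centred at about 411. In the side crop the rod foot is at original pixel (320,219), and I predicted (320,217), so they agree. I'll advance partway and look again.

Emit:
servo_tool:
  commands: "0 0 0 15 0 0 0;0 0 0 20 0 0 0;0 0 0 15 0 0 0;0 0 0 0 0 0 0"

```text
time_s: 6.55
eef_pos: [0.4624, -0.24, 0.1562]
eef_rot: [0.0, 1.0, 0.006, 0.0]
wrist_force: [-0.3, -1.2, -2.2]
opening: 0.168
grasp_force: 62.3
```

Run:
```python
from h import *
o=get_obs();c=calibration("wrist");a=camera("wrist");s=camera("side")
p=o["eef_pos"];print(p,o["wrist_force"])
print(proj(c,[[.602,-.239,.14],[.595,-.239,.14],[.577,-.239,.19]])/.64)
x=s[150:250,240:373]
cv2.imwrite("pics/ws3.png",np.vstack([cv2.resize(a,(800,600))[:300],cv2.resize(x,(400,300),interpolation=cv2.INTER_CUBIC).copy() if 0 else cv2.copyMakeBorder(cv2.resize(x,(400,300),interpolation=cv2.INTER_CUBIC),0,0,0,400,0)]))
```

```text
[ 0.46236854 -0.24000318  0.1562306 ] [-0.29514076 -1.19474918 -2.19920596]
[[407.84254116 -30.11196369]
 [407.56168652  -3.91063636]
 [406.63503557   2.15469251]]
```

View pics/ws3.png

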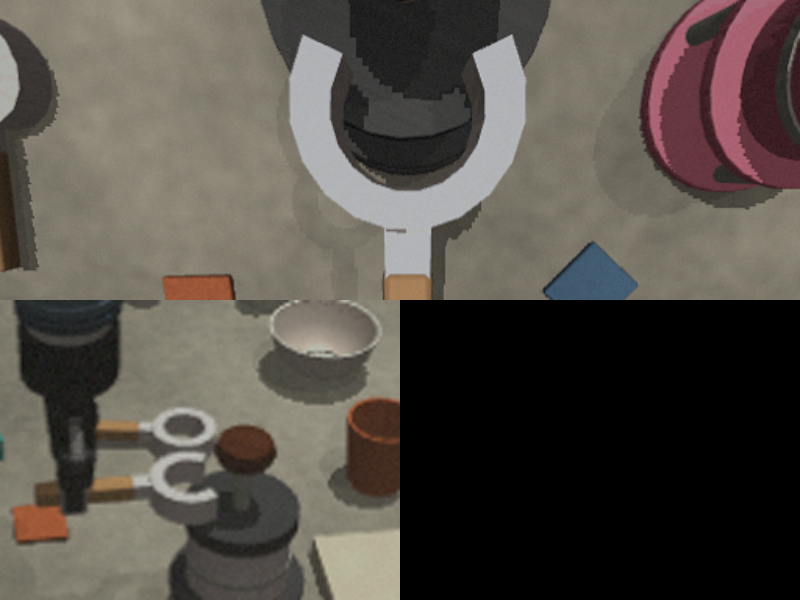

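The collar's lips (cols 303 to 515, centre 408) straddle the knob front at about (405,0). The side crop shows the collar between cap and knob height. I'll slide it in.

Emit:
servo_tool:
  commands: "0 0 0 10 0 0 0;0 0 0 10 0 0 0;0 0 0 10 0 0 0;0 0 0 10 0 0 0;0 0 0 4 0 0 0"

```text
time_s: 7.28
eef_pos: [0.506, -0.2398, 0.1562]
eef_rot: [-0.0, 1.0, 0.005, 0.0]
wrist_force: [-0.0, -0.3, -2.0]
opening: 0.174
grasp_force: 62.3
```

Emit:
servo_tool:
  commands: "0 0 0 0 0 4 0;0 0 0 0 0 4 0;0 0 0 0 0 2 0;0 0 0 0 0 1 0;0 0 0 0 0 0 0"

```text
time_s: 7.9
eef_pos: [0.5052, -0.2399, 0.1453]
eef_rot: [-0.0, 1.0, 0.005, 0.0]
wrist_force: [0.0, -0.8, -1.0]
opening: 0.17
grasp_force: 62.3
```

Run:
```python
from h import *
o=get_obs();a=camera("wrist");s=camera("side")
print(o["eef_pos"],o["wrist_force"],o["torque"])
x=s[150:250,240:373]
cv2.imwrite("pics/ws4.png",np.vstack([cv2.resize(a,(800,600))[:240],cv2.copyMakeBorder(cv2.resize(x,(480,360),interpolation=cv2.INTER_CUBIC),0,0,0,320,0)]))
```

```text
[ 0.50520043 -0.23987548  0.14529905] [ 0.02922684 -0.78130025 -0.97119666] [0.0272914  0.1011604  0.00309893]
```

View pics/ws4.png

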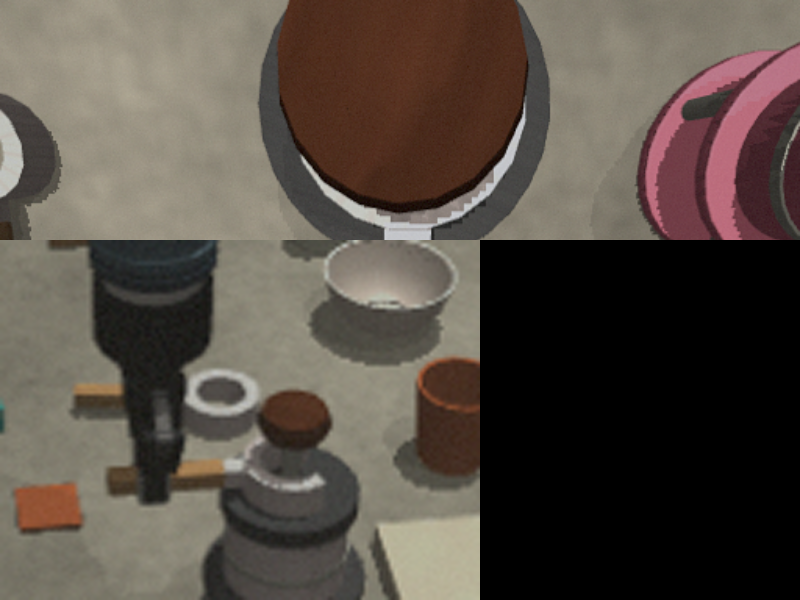

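The knob centre is at column 403 and the collar's at 408, so the rod is within about 1 mm of the bore's centreline. The side crop shows the collar around the rod. I'll lower it the last bit.

Emit:
servo_tool:
  commands: "0 0 0 0 0 0.5 0;0 0 0 0 0 0.5 0;0 0 0 0 0 0 0"

```text
time_s: 8.38
eef_pos: [0.5053, -0.2399, 0.1446]
eef_rot: [0.0, 1.0, 0.005, 0.0]
wrist_force: [-1.5, 0.3, 1.6]
opening: 0.167
grasp_force: 62.6
```

Emit:
servo_tool:
  commands: "0 0 0 0 0 0 0.4;0 0 0 0 0 0 0.6;0 0 0 0 0 0 0.6;0 0 0 0 0 0 0.6;0 0 0 0 0 0 0.6"

```text
time_s: 9.0
eef_pos: [0.5053, -0.2398, 0.1443]
eef_rot: [-0.0, 1.0, 0.005, 0.0]
wrist_force: [-1.1, 0.2, -0.1]
opening: 0.599
grasp_force: 0.0
```

Emit:
servo_tool:
  commands: "0 0 0 0 0 -20 0.6;0 0 0 0 0 -40 0.6;0 0 0 -40 0 -40 0.6;0 0 0 -40 0 -20 0.6;0 0 0 0 0 0 0.6"

```text
time_s: 9.62
eef_pos: [0.4246, -0.2413, 0.2665]
eef_rot: [0.002, 1.0, 0.004, 0.001]
wrist_force: [0.3, -1.0, 0.4]
opening: 0.602
grasp_force: 0.0
```

Run:
```python
from h import *
o=get_obs();a=camera("wrist");s=camera("side")
print(o["eef_pos"],o["wrist_force"])
x=s[150:250,240:373]
cv2.imwrite("pics/ws5.png",np.hstack([cv2.resize(a,(400,300)),cv2.resize(x,(400,300),interpolation=cv2.INTER_CUBIC)]))
```

```text
[ 0.42455083 -0.24134358  0.26654073] [ 0.33921349 -0.97330716  0.44277921]
```

View pics/ws5.png

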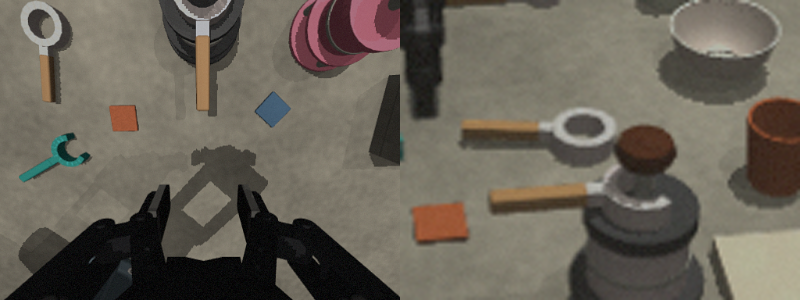

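The collar lies flat on the cap: in the side crop its head is at about (637,190) with the rod inside, and its handle is level. The gripper is clear and the ring hasn't moved.

```bash
python3 -c "
from bench import *
print(hand_in())"
```

```text
the job is handed in; nothing more can be done
None
```

The open stop collar is lying flat on the extruder's cap with the rod inside its bore, the closed ring and small fork were left untouched, and the job was handed in at about 10 s on the clock.

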